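# Square a flat-sided disc to the fixture's alignment bar and keep it there

## Task

The flat-sided metal disc lies turned the wrong way in its locating fixture. Turn it by its upright pin until its flat faces the alignment bar, then press it home with a fingertip so that the flat lies flush along the bar, and keep it pressed there for about a second, firmly but gently (some 10 N at the fingertip, never more than 25 N). Only then slide the keeper up behind the disc until it touches, leave the disc flush, and leave the other things on the bench alone.

Things in the scene. Friction and masses are not known exactly. Their poses are not given: they have to be found in the camera images.
- fixture: Dark steel plate 230 x 170 x 10 mm, fixed to the table, carrying bar, rails and keeper. Origin at table height; x points from keeper to bar (the way disc and keeper are pressed home), z up. It spans x -120 to +110, y +-85 mm. Side rails: x -40 to +65 mm, inner faces y = +-54 mm, tops 20 mm above the table; keeper guides: x -119 to -57 mm, y = +-25 mm, tops 18 mm up.
- bar: Alignment bar, steel 18 x 130 x 14 mm, fixed across the plate. Origin on its working face: middle, lower edge, 10 mm above the table, at fixture x = 75 mm. x as the fixture's, pointing into the bar, away from the disc; y along the face. Top 24 mm above the table. Rigid: the force climbs at once on contact, as steeply as the arm is stiff; press slowly and read the force.
- disc: Aluminium disc, 0.18 to 0.36 kg, 12 mm thick, radius 50 mm, one flat, lying on the plate (top 22 mm above the table). Origin: circle's centre, underside; x points to the flat, 40 mm off and 60 mm long. Flush: x along the bar's x, centre at fixture x = 35 mm. Starts near x = 15 mm, turned 0.8 to 3.14 rad either way. Friction 0.2; pressed by the pin it swings flush if slightly askew (under 0.1 rad).
- flat_mid (a point): Middle of the disc's flat, at half its thickness (disc x = +40 mm, 6 mm up).
- pin (a point): Point on the axis of the disc's upright round dark steel pin, 34 mm above the table. The pin is fixed to the disc at disc x = +20 mm, midway between centre and flat; 12 mm in diameter, it stands 24 mm above the disc's top (its own top 46 mm above the table).
- keeper (a joint): Travel of the keeper in m along the fixture's x: 0 drawn back, at most 0.060; starts at 0 to 0.012. Aluminium block 40 x 42 x 11 mm sliding on the plate, nose at fixture x = -60 mm + travel; stays where left (friction about 2.5 N). Its nose touches the rim of a flush disc at 0.045.
- keeper_tab (a point): Middle of the keeper's upright tab, 45 mm above the table, by which it is pushed from behind. The tab is 9 mm thick along the fixture's x, 34 mm wide, its top 60 mm above the table; it stands 35.5 mm behind the keeper's nose.
- hex_bolt_0: Bystander: hexagon bolt 47 mm long lying on the fixture plate's side margin, outside a rail. Leave it.
- tape_measure: Bystander: grey tape measure on the table, 35 x 80 x 64 mm. Leave it.
- tube_offcut_1: Bystander: square tube offcut 25 x 130 x 25 mm. Leave it.
- tube_offcut_2: Bystander: square tube offcut 40 x 110 x 40 mm. Leave it.
- bench_file: Bystander: file with wooden handle, 270 mm long. Leave it.
Things that resemble listed ones, but are neither listed nor needed, are in the scene too. There is more than one size of the disc; the job needs the largest.

How it is judged:
By the outcome, as a careful person would: the job done as asked, in the order asked, and still so for the second after the job is handed in, with the robot touching nothing.
It also fails if it takes over 72 s, if anything falls off the work surface, if the arm or the gripper's body presses on something with over 40 N, if the wrist force passes 120 N, or if a joint passes its speed limit or range.

## Robot

A 6-joint arm with a two-finger parallel gripper is mounted at the origin on a cart in front of the work surface, level with it; the furniture and walls round the work are solid. World frame = base frame: x ahead of the robot, y to its left, z up, the work surface at z = 0. Lengths are in m, angles in rad, forces in N, time in s.
With the tool pointing down it reaches from about 0.275 to 0.875 m from the base axis. Payload 12.5 kg.
Tool frame: the origin (TCP) lies at the very end of the fingers, on their centre line; the grasp point (between the pads) lies 19 mm behind it; z points along the fingers, y is the line along which they close (so a half turn about z gives the same grasp; the last joint's range is limited). The gripper opens to 85 mm and grips with 20 to 120 N. Pads are 22 mm wide; open, the fingers measure 114 mm over their backs; the gripper's body (76 mm by 85 mm) begins 54 mm behind the grasp point. The pads swing forward as they close: fully open they stand 13 mm farther back than shut.
Start: joints at [-1.201, 0.351, 1.652, -0, 1.139, -0.085], TCP at [0.242, -0.494, 0.231] pointing down, gripper open.
Joint ranges: [-2.75, 2.75], [-0.79, 2.1], [0.01, 2.65], [-1.57, 4.71], [0.07, 3.14], [-2.87, 2.87]. Speed limits (rad/s): [2.22, 2.22, 2.79, 3.14, 3.14, 3.14].

## Interface

Orientations are given as a 3x3 rotation matrix whose columns are the frame's x, y, z axes.
In Python, from bench import manip gives the robot as it stands. Calls block until the motion is done:
- manip.move_ptp(position, orientation): joint-space move of the TCP to a pose.
- manip.move_l(position, attitude=None, max_speed=0.15): straight line of the TCP; attitude=None keeps the orientation; max_speed is the mean speed in m/s.
- manip.move_j(angles): joint-space move.
- manip.set_gripper(opening, effort=None): opening from 0.0 (shut) to 1.0 (fully open); effort is the grip in N (None keeps the last); returns when the fingers have stopped.
- manip.dwell(seconds).
- manip.inverse_kinematics(position, orientation): joint angles nearest the present ones, or None.
- manip.grab_frame(name): name is "scene" or "top"; returns (picture, depth): 480x640x3 uint8, red, green, blue; 480x640 float32, m along the optical axis (not along the pixel's ray), 0 where there is no reading.
- manip.get_calibration(name): a dict with "camera_matrix" (3x3 intrinsics, pixels), "R" (3x3) and "t" (3): a world point X has camera coordinates R X + t. Camera axes: x right, y down, z forward; pixel columns grow to the right and rows downward; lengths in m; the calibration is good to about 2 mm. A picture is of the moment at which its call begins. get_calibration takes no time and is no camera call.
A pose or a line that the arm cannot do raises manip.Unreachable and nothing moves.
- manip.sign_off(): hands the job in; it is judged then, once.
Trained networks look in the newest picture that a camera, given by its name, has taken for a name from the list of things; names that differ only in an ending like _2 or _b are one class to them, and where a whole thing is asked for, a point or a joint stands for the part that bears it (a point fixed in the world has none). Each returns a list of dicts, best first, with "confidence" (0 to 1); they miss things now and then, are a little off and sometimes report something else, mostly with a low value. They report only what shows in the picture. A call takes as long as a camera call. They do not tell look-alikes from the thing itself.
- manip.look_for(camera, name): "at" ([x, y, z] in m, in world coordinates, good to about 4 mm: the middle of the surface that is visible of it).
Readings, each from a call of its own:
- manip.current_time(): time.
- manip.current_qpos(): joint angles.
- manip.current_joint_vel(): joint speeds.
- manip.current_joint_torque(): joint torques, N m.
- manip.current_ee_pos(): TCP position.
- manip.current_tcp_rot(): TCP orientation.
- manip.current_force(): force on the tool from outside, world axes, zero at the start.
- manip.current_ft_torque(): the same for the moment, N m.
- manip.current_grip_width(): opening from 0.0 (shut) to 1.0 (fully open).
- manip.current_grip_force(): force on a finger pad.
Only numpy, scipy, OpenCV 4.12 (cv2) and the standard library are available. Lean on these libraries where they do the work, as an engineer would, in place of code of your own. Each camera call takes 0.05 s, during which the arm holds its last target. There are 200 camera calls.

## Working session

There is one attempt and no reset: what is moved stays moved. The work goes in short steps, each a Python script; the robot and the scene stay as the last script left them, time stands still between calls to the robot, and variables do not carry over. Pictures are saved under pics/ and viewed, at most 10 in all, crops included, and the job is handed in when it is done.

```bash
mkdir -p pics; ls; python3 - <<'E'
from bench import manip
import cv2,numpy as np
for n in("scene","top"):
    p,d=manip.grab_frame(n); cv2.imwrite(f"pics/{n}0.png",p[:,:,::-1]); np.save(f"pics/{n}0.npy",d)
    c=manip.get_calibration(n); print(n,c)
    for k in("disc","pin","keeper_tab","bar","fixture","keeper"):
        print(k,[(np.round(r["at"],3).tolist(),round(r["confidence"],2)) for r in manip.look_for(n,k)])
print(manip.current_time(),manip.current_force())
E
```

```text
pics
scene {'camera_matrix': array([[579.98907564,   0.        , 312.48025675],
       [  0.        , 579.98907564, 240.04081861],
       [  0.        ,   0.        ,   1.        ]]), 'R': array([[-0.96807839,  0.25055702, -0.0067382 ],
       [ 0.20845799,  0.78991097, -0.57670263],
       [-0.13917431, -0.55969799, -0.81692636]]), 't': array([ 0.51686414, -0.09664165,  1.65542971])}
disc [([0.556, -0.123, 0.009], 0.76), ([0.571, 0.069, 0.02], 0.72), ([0.367, -0.106, 0.004], 0.63)]
pin [([0.57, 0.067, 0.023], 0.95), ([0.368, -0.105, 0.005], 0.8), ([0.556, -0.123, 0.008], 0.65)]
keeper_tab [([0.486, 0.086, 0.023], 0.77)]
bar [([0.637, 0.056, 0.022], 0.61)]
fixture [([0.532, 0.099, 0.01], 0.8), ([0.427, -0.306, 0.038], 0.72), ([0.57, 0.066, 0.021], 0.24)]
keeper [([0.484, 0.094, 0.019], 0.51)]
top {'camera_matrix': array([[473.02360684,   0.        , 317.24874386],
       [  0.        , 473.02360684, 236.26271418],
       [  0.        ,   0.        ,   1.        ]]), 'R': array([[-0.02138635, -0.99975244, -0.00613916],
       [-0.99498084,  0.02188387, -0.09764335],
       [ 0.09775353,  0.00402011, -0.99520254]]), 't': array([0.03686976, 0.51543928, 0.98762227])}
disc [([0.364, -0.11, 0.007], 0.87), ([0.569, 0.06, 0.022], 0.82), ([0.556, -0.13, 0.005], 0.69)]
pin [([0.565, 0.062, 0.023], 0.97), ([0.562, -0.132, 0.009], 0.88), ([0.363, -0.109, 0.006], 0.81)]
keeper_tab [([0.486, 0.084, 0.02], 0.68)]
bar [([0.636, 0.048, 0.022], 0.7)]
fixture [([0.53, 0.073, 0.014], 0.58)]
keeper [([0.489, 0.084, 0.026], 0.89), ([0.53, 0.074, 0.015], 0.7), ([0.418, -0.317, 0.038], 0.31)]
0.7 [-0.56761833 -0.28865362  0.30592328]
```

View pics/top0.png

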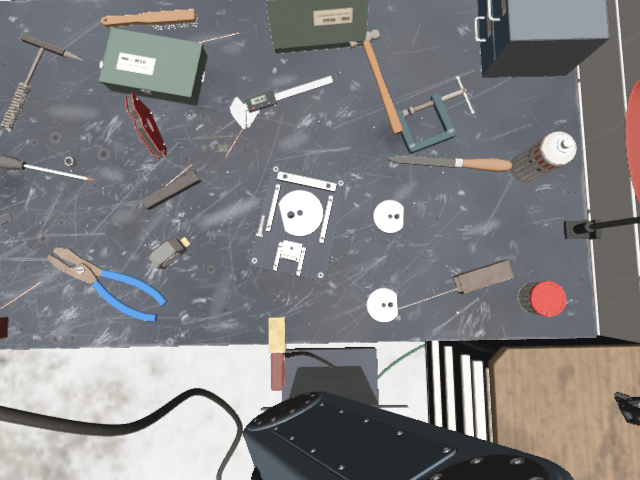

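View pics/scene0.png

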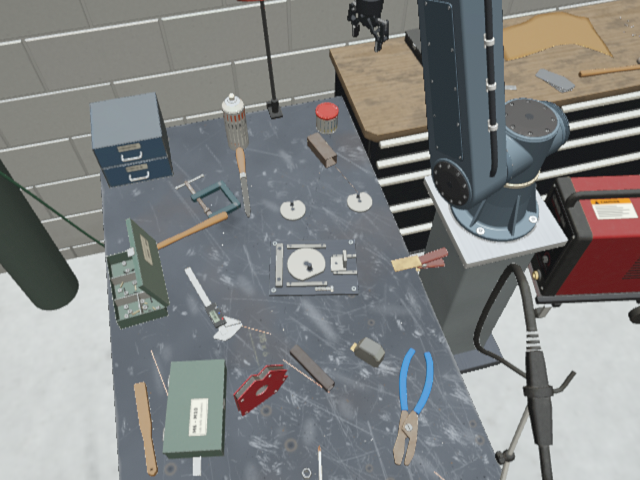

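The fixture is at top px (300,225), with the bar at (307,181) and the keeper at (291,250). There are three discs: (300,213), inside the rails, and two smaller ones on the bare table at (389,216) and (383,305). The one in the fixture is the largest, so it is the one meant. I'll confirm that in an enlarged crop.

```bash
python3 - <<'E'
import cv2,numpy as np
a=cv2.imread("pics/top0.png")[155:320,240:420]
b=cv2.imread("pics/scene0.png")[180:305,255:385]
a=cv2.resize(a[:135],None,fx=4.4,fy=4.4,interpolation=cv2.INTER_CUBIC)
cv2.imwrite("pics/cropt.png",a)
b=cv2.resize(b,None,fx=4.7,fy=4.7,interpolation=cv2.INTER_CUBIC);cv2.imwrite("pics/crops.png",b)
E
```

```text
(no output)
```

View pics/cropt.png

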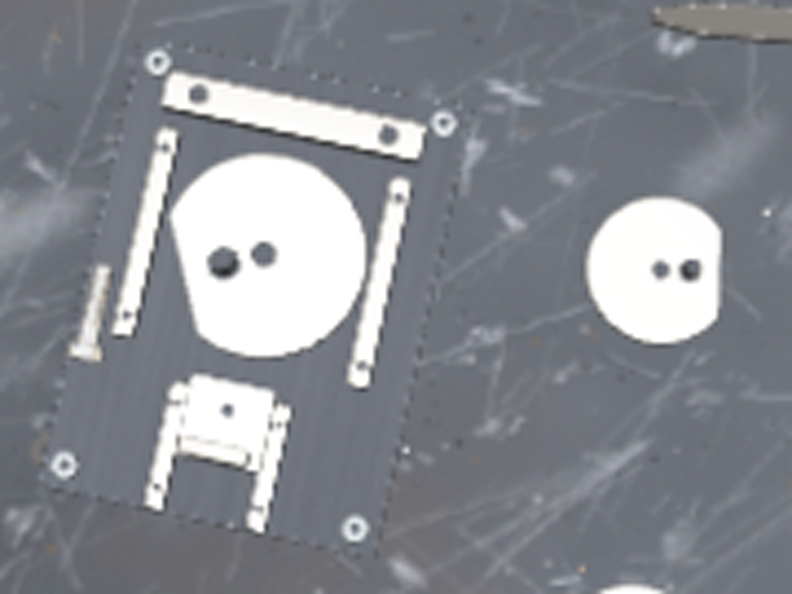

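View pics/crops.png

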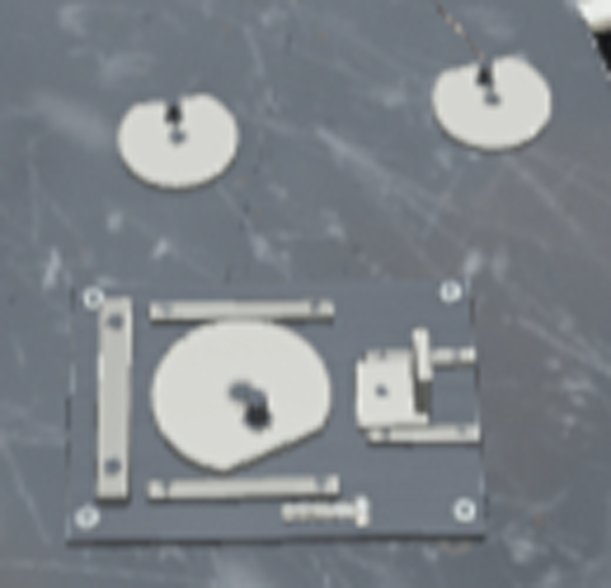

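The crops confirm it. The fixture disc spans about 194 px at 4.4x, against about 140 px for the outside ones, so it is the largest. Its flat and pin point left in the top view, roughly world +y. The centre hole is at top px (300,212.7) and the pin at (290.5,214.5). Next I'll fit the fixture, disc and keeper poses in both views, using rendered models and depth.

```bash
cat > vis.py <<'E'
import cv2,numpy as np
from scipy.optimize import minimize
from bench import manip
S=6  # upsampling
WIN={"top":(235,150,130,140),"scene":(255,228,115,75)}
def proj(c,X):
    Y=X@c["R"].T+c["t"]; p=Y@c["camera_matrix"].T; return p[:,:2]/p[:,2:]
def T(p,X):
    c,s=np.cos(p[2]),np.sin(p[2]); return np.c_[X[:,0]*c-X[:,1]*s+p[0],X[:,0]*s+X[:,1]*c+p[1],X[:,2]]
def prism(o,z0,z1): o=np.asarray(o,float); return np.vstack([np.c_[o,np.full(len(o),z)] for z in(z0,z1)])
def box(x0,x1,y0,y1,z0,z1): return prism([(x0,y0),(x1,y0),(x1,y1),(x0,y1)],z0,z1)
a=np.linspace(np.arccos(.8),2*np.pi-np.arccos(.8),60)
DISC=prism(.05*np.c_[np.cos(a),np.sin(a)],.010,.022)
BAR=box(.075,.093,-.065,.065,.010,.024)
RAILS=lambda w:[box(-.04,.065,.054,.054+w,.01,.02),box(-.04,.065,-.054-w,-.054,.01,.02)]
def obs(n,pic):
    x,y,w,h=WIN[n]; g=cv2.cvtColor(pic,cv2.COLOR_RGB2GRAY)[y:y+h,x:x+w]
    return cv2.resize(g,None,fx=S,fy=S,interpolation=cv2.INTER_CUBIC).astype(float)
def render(n,c,Xs):
    x,y,w,h=WIN[n]; m=np.zeros((h*S,w*S),np.uint8)
    for X in Xs:
        q=(proj(c,X)-[x,y]+.5)*S-.5
        cv2.fillConvexPoly(m,cv2.convexHull((q*16).round().astype(np.int32)),1,shift=4)
    return m
E
python3 - <<'E'
from vis import *
cal={n:manip.get_calibration(n) for n in WIN}; pic={n:cv2.imread(f"pics/{n}0.png")[:,:,::-1].copy() for n in WIN}
msk={}
for n in WIN:
    g=obs(n,pic[n]); t=cv2.threshold(g.clip(0,255).astype(np.uint8),0,1,cv2.THRESH_OTSU)[0]; msk[n]=(g>t).astype(np.uint8); print(n,"thr",t)
def cost(models,ns,pad=.006):
    c=0
    for n in ns:
        m=render(n,cal[n],models); k=cv2.dilate(m,np.ones((4*S+1,4*S+1)))
        o=msk[n]&k; c+=1-(m&o).sum()/max((m|o).sum(),1)
    return c
def fit(f,x0,st):
    best=None
    for _ in range(3):
        r=minimize(f,x0,method="Nelder-Mead",options=dict(initial_simplex=np.vstack([x0]+[np.array(x0)+np.eye(len(x0))[i]*st[i] for i in range(len(x0))]),xatol=1e-5,fatol=1e-5)); x0=r.x
    return r.x,r.fun
for ns in(["top"],["scene"],["top","scene"]):
    F=lambda p:cost([T(p[:3],BAR)]+[T(p[:3],b) for b in RAILS(p[3])],ns)
    pf,e=fit(F,[.547,.075,-.22,.008],[.008,.008,.06,.002]); print("fixture",ns,pf.round(4),round(e,3))
    D=lambda p:cost([T(p,DISC)],ns)
    bc=min((fit(D,[.565,.068,th],[.006,.006,.2]) for th in(1.0,1.4,1.8)),key=lambda r:r[1])
    pd,e=bc; c,s=np.cos(pf[2]),np.sin(pf[2]); d=pd[:2]-pf[:2]
    print("disc",pd.round(4),round(e,3),"in fixture",np.round([d@[c,s],d@[-s,c],pd[2]-pf[2]],4))
# depth: heights near pin and tab
for n in WIN:
    d=np.load(f"pics/{n}0.npy"); v,u=np.mgrid[:480,:640]; K=cal[n]["camera_matrix"]
    Y=np.stack([(u-K[0,2])/K[0,0]*d,(v-K[1,2])/K[1,1]*d,d],-1); X=(Y-cal[n]["t"])@cal[n]["R"]
    x,y,w,h=WIN[n]; P=X[y:y+h,x:x+w].reshape(-1,3)
    L=(P-[pf[0],pf[1],0]); L=np.c_[L[:,:2]@np.array([[c,-s],[s,c]]),L[:,2]]
    for nm,b in(("pin",(-.02,.06,-.05,.05,.030)),("tab",(-.12,-.06,-.03,.03,.035))):
        q=(L[:,0]>b[0])&(L[:,0]<b[1])&(abs(L[:,1])<b[3])&(L[:,2]>b[4])&(P[:,2]<.08)
        if q.any(): print(n,nm,q.sum(),"fix mean",L[q].mean(0).round(4),"min",L[q].min(0).round(4),"max",L[q].max(0).round(4))
    q=(np.hypot(*(L[:,:2]-[.0,.0]).T)<.03); print(n,"disc top z",np.median(L[q,2]).round(4))
E
```

```text
top thr 180.0
scene thr 157.0
fixture ['top'] [ 0.5566  0.0667 -0.237   0.0096] 0.215
disc [0.5695 0.0634 1.7875] 0.059 in fixture [ 1.3200e-02 -1.0000e-04  2.0245e+00]
fixture ['scene'] [ 0.5557  0.0662 -0.2324  0.0065] 0.347
disc [0.5672 0.0584 1.7942] 0.154 in fixture [ 0.013  -0.0049  2.0266]
fixture ['top', 'scene'] [ 0.5563  0.0668 -0.2386  0.0092] 0.622
disc [0.569  0.0634 1.7802] 0.237 in fixture [ 1.3200e-02 -4.0000e-04  2.0188e+00]
top pin 30 fix mean [0.0032 0.0159 0.044 ] min [-0.002   0.0102  0.0307] max [0.0092 0.0216 0.0487]
top tab 77 fix mean [-0.0877 -0.0015  0.058 ] min [-0.092  -0.0179  0.0352] max [-0.0829  0.0161  0.063 ]
top disc top z 0.022
scene pin 28 fix mean [0.0039 0.0214 0.0398] min [-0.0012  0.0146  0.031 ] max [0.0093 0.0284 0.0482]
scene tab 58 fix mean [-0.0875  0.0081  0.053 ] min [-0.0924 -0.0127  0.035 ] max [-0.0833  0.0209  0.0637]
scene disc top z 0.0209
```

Both views agree on the fixture pose: (0.556, 0.067), yaw -0.238. The heights check out against the text: disc top 22 mm, pin top 48 mm, tab top 62 mm. In the fixture frame:
- **Disc:** centre at (13, 0) mm, turned +2.02 rad.
- **Pin:** about (4.4, 18) mm, from both the model and depth.
- **Keeper tab:** x about -88 mm, so travel is about 7 mm.

Next I'll check IK for the turn.

```bash
cat > rob.py <<'E'
import numpy as np
from bench import manip
F=np.array([.5565,.0667]); W=-.237
c,s=np.cos(W),np.sin(W); RF=np.array([[c,-s],[s,c]])
def P(x,y,z): return np.r_[F+RF@[x,y],z]
def inv(p): return np.r_[RF.T@(np.asarray(p)[:2]-F),p[2]]
def R(phi):  # tool down, tool x at angle phi from fixture x
    a,b=np.cos(phi+W),np.sin(phi+W); return np.array([[a,b,0],[b,-a,0],[0,0,-1.]])
def f(): return np.r_[RF.T@manip.current_force()[:2],manip.current_force()[2]]
TH=2.02; C=np.array([.0132,0.])
def arc(th,cx=C): return cx+.02*np.array([np.cos(th),np.sin(th)])
E
python3 - <<'E'
from rob import *
for k in(0,np.pi,-np.pi):
    for th in(TH,TH/2,0):
        q=manip.inverse_kinematics(P(*arc(th),.026),R(th+k)); print(round(k,1),round(th,2),None if q is None else np.round(q,2))
print(manip.inverse_kinematics(P(-.12,0,.035),R(0)),manip.inverse_kinematics(P(-.12,0,.035),R(np.pi)))
E
```

```text
0 2.02 [ 0.06  0.67  1.73 -0.    0.74 -0.15]
0 1.01 [ 0.05  0.69  1.68 -0.    0.77  0.85]
0 0 [ 0.02  0.7   1.67 -0.    0.77  1.83]
3.1 2.02 None
3.1 1.01 [ 0.05  0.69  1.68 -0.    0.77 -2.29]
3.1 0 [ 0.02  0.7   1.67 -0.    0.77 -1.31]
-3.1 2.02 None
-3.1 1.01 [ 0.05  0.69  1.68 -0.    0.77 -2.29]
-3.1 0 [ 0.02  0.7   1.67 -0.    0.77 -1.31]
[ 1.08915573e-01  5.04915822e-01  2.04128132e+00 -4.44089210e-16
  5.95395509e-01  1.91671190e+00] [ 1.08915573e-01  5.04915822e-01  2.04128132e+00 -4.44089210e-16
  5.95395509e-01 -1.22488075e+00]
```

```bash
python3 - <<'E'
from rob import *
import cv2
p=arc(TH)
manip.move_ptp(P(*p,.13),R(TH)); manip.set_gripper(.5,40)
manip.move_l(P(*p,.027),max_speed=.12); print("down",f().round(1))
manip.set_gripper(0.0,40); print("width",manip.current_grip_width()*85,"mm, force",manip.current_grip_force(),f().round(1))
for n in("top","scene"):
    q,_=manip.grab_frame(n); cv2.imwrite(f"pics/{n}1.png",q[:,:,::-1])
a=cv2.resize(cv2.imread("pics/scene1.png")[180:305,255:385],None,fx=4.7,fy=4.7,interpolation=cv2.INTER_CUBIC);cv2.imwrite("pics/crop1.png",a)
print(manip.current_time(),inv(manip.current_ee_pos()))
E
```

```text
down [-0.1  0.9  0.4]
width 9.978456515285341 mm, force 39.00860130786896 [-1.5  0.   6. ]
5.075 [0.00484744 0.0181486  0.02768926]
```

View pics/crop1.png

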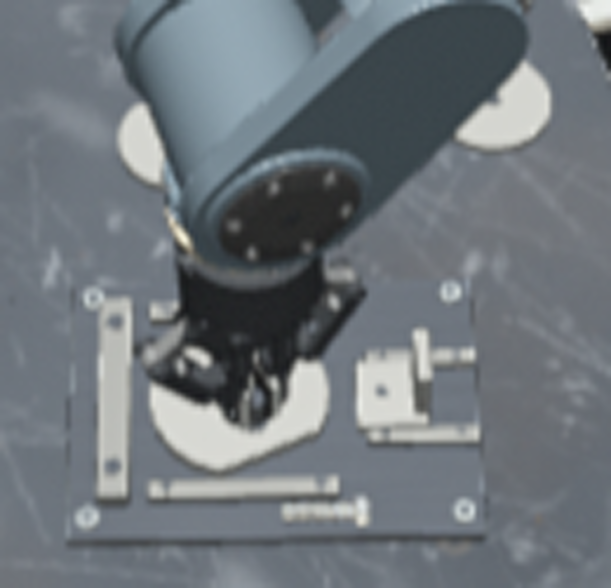

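The crop shows the fingers closed on the pin at crop px (255,400), and the grip width is consistent with the 12 mm pin. Now the turn.

```bash
python3 - <<'E'
from rob import *
import cv2
z=.0275; mx=0
for th in np.linspace(TH,0,10)[1:]:
    manip.move_l(P(*arc(th),z),R(th),max_speed=.03); mx=max(mx,np.linalg.norm(f())); 
print("turn",manip.current_time(),mx,f().round(1),manip.current_grip_width()*85)
manip.move_l(P(.048,0,z),max_speed=.03); print(f().round(1),inv(manip.current_ee_pos()))
manip.set_gripper(.5); manip.move_l(P(.048,0,.10)); manip.move_l(P(-.03,0,.16),max_speed=.25)
manip.set_gripper(0.0)
for n in("top","scene"):
    q,_=manip.grab_frame(n); cv2.imwrite(f"pics/{n}2.png",q[:,:,::-1])
a=[cv2.resize(cv2.imread(f"pics/{n}2.png")[y:y+110,x:x+110],(395,395),interpolation=cv2.INTER_CUBIC) for n,x,y in(("top",240,160),("scene",260,210))]
cv2.imwrite("pics/crop2.png",np.hstack(a))
print(manip.current_time(),manip.current_grip_width())
E
```

```text
turn 8.45 7.012208185882412 [ 0.6 -2.5  6.1] 10.269795412351037
[ 0.2 -0.9  4.7] [4.79459492e-02 9.25912628e-05 2.76783375e-02]
11.2667 0.00015077687001021912
```

View pics/crop2.png

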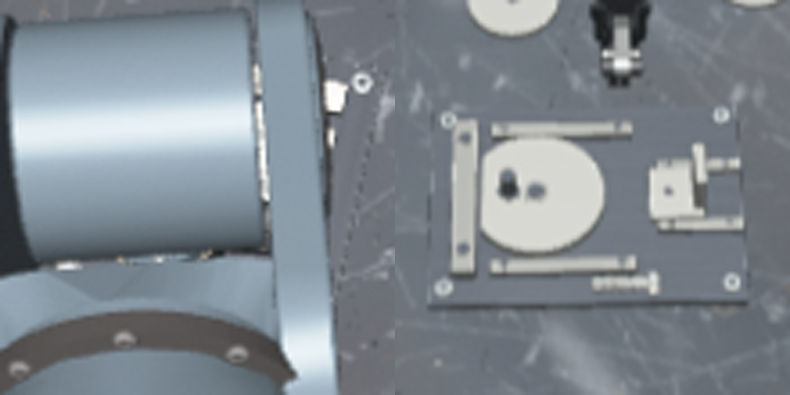

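In the scene half of the crop the flat now faces the bar, at crop px (481,195) against the bar face at (477,195). The pin is at (508,185) on the bar side of the centre, and the bolt is untouched. Next comes a numeric skew check and then the press.

```bash
cat > press.py <<'E'
from rob import *
def F3(base,n=3):
    return np.mean([f() for _ in range(n)],0)-base
def push(x,y,z,xmax,goal,step,lim,log=True):
    """advance along fixture x in small steps until -Fx reaches goal; returns x,force"""
    base=np.mean([f() for _ in range(5)],0); out=[]
    while x<xmax:
        x+=step(0 if not out else out[-1][1]); manip.move_l(P(x,y,z),max_speed=.02)
        fx=-(F3(base))[0]; out.append((round(x*1e3,2),round(fx,1)))
        if fx>=goal: break
    print(out); return x,fx,base
E
python3 - <<'E'
from vis import *
n="scene"; cal=manip.get_calibration(n)
def fit(k,x0):
    g=obs(n,cv2.imread(f"pics/{n}{k}.png")[:,:,::-1].copy()); m0=(g>157).astype(np.uint8)
    def D(p):
        m=render(n,cal,[T(p,DISC)]); o=m0&cv2.dilate(m,np.ones((13,13))); return 1-(m&o).sum()/(m|o).sum()
    for _ in range(3): r=minimize(D,x0,method="Nelder-Mead",options=dict(initial_simplex=[x0]+[np.add(x0,e) for e in np.diag([.004,.004,.1])])); x0=r.x
    return r.x,r.fun
print(fit(0,[.567,.058,1.79])); print(fit(2,[.585,.06,-.23]))
E
python3 - <<'E'
from press import *
manip.move_l(P(.016,0,.06),max_speed=.2); manip.move_l(P(.016,0,.029),max_speed=.06)
x,fx,b=push(.016,0,.029,.033,1.0,lambda F:.002 if F<.4 else .001,25)
print(x,fx,manip.current_time())
E
```

```text
(array([0.56725542, 0.05867764, 1.78498074]), np.float64(0.1344359511438753))
(array([ 0.58482446,  0.05336643, -0.26145942]), np.float64(0.12654734253313293))
[(18.0, np.float64(-0.1)), (20.0, np.float64(-0.0)), (22.0, np.float64(-0.6)), (24.0, np.float64(0.4)), (25.0, np.float64(0.4)), (26.0, np.float64(-0.6)), (28.0, np.float64(0.7)), (29.0, np.float64(-0.6)), (31.0, np.float64(-0.2)), (33.0, np.float64(1.0))]
0.033000000000000015 0.9624554504849232 15.1333
```

```bash
python3 - <<'E'
from press import *
base=f()*0  # tool was free before; use baseline noise mean stored: recompute small
x=.033; out=[]
while x<.046:
    F=np.mean([f() for _ in range(4)],0); fx=-F[0]
    if fx>9: break
    x+=.0004 if fx<2 else .0001 if fx<6 else .00006
    manip.move_l(P(x,0,.029),max_speed=.02); out.append((round(x*1e3,2),round(fx,1)))
print(out)
t0=manip.current_time(); h=[]
while manip.current_time()-t0<1.5:
    manip.dwell(.15); h.append(f().round(1))
print(np.array(h).tolist(),manip.current_time(),inv(manip.current_ee_pos()).round(4))
E
```

```text
[(33.4, np.float64(1.0)), (33.8, np.float64(-0.2)), (34.2, np.float64(1.3)), (34.6, np.float64(-0.3)), (35.0, np.float64(-0.0)), (35.4, np.float64(1.9)), (35.8, np.float64(0.5)), (36.2, np.float64(1.0)), (36.6, np.float64(0.9)), (36.7, np.float64(3.8)), (36.8, np.float64(5.2)), (36.9, np.float64(6.0)), (36.96, np.float64(6.3)), (37.02, np.float64(6.1)), (37.08, np.float64(6.4)), (37.14, np.float64(7.9)), (37.2, np.float64(6.9)), (37.26, np.float64(7.5)), (37.32, np.float64(7.9)), (37.38, np.float64(8.5)), (37.44, np.float64(8.0))]
[[-8.8, -0.2, 5.2], [-9.0, -0.9, 4.1], [-9.1, 0.2, 6.2], [-9.7, 0.4, 6.1], [-8.9, 0.3, 5.4], [-8.5, 0.6, 5.8], [-8.8, -0.2, 5.6], [-9.1, 0.4, 5.9], [-8.0, 0.2, 5.8], [-8.4, 0.2, 5.1]] 21.8833 [ 0.0364 -0.      0.0289]
```

```bash
python3 - <<'E'
from press import *
import cv2
x=.03744
while x<.0380 and -np.mean([f() for _ in range(6)],0)[0]<10.3:
    x+=.00008; manip.move_l(P(x,0,.029),max_speed=.02)
manip.dwell(1.3); print(x,np.mean([f() for _ in range(8)],0).round(1))
q,_=manip.grab_frame("scene"); cv2.imwrite("pics/scene3.png",q[:,:,::-1])
cv2.imwrite("pics/crop3.png",cv2.resize(q[235:300,262:362,::-1],(800,520),interpolation=cv2.INTER_CUBIC))
# release straight back, then up, then behind the keeper
manip.move_l(P(.028,0,.029),max_speed=.03); print("free",np.mean([f() for _ in range(8)],0).round(1))
manip.move_l(P(.02,0,.11),max_speed=.15); manip.move_l(P(-.14,0,.11),max_speed=.25)
p,d=manip.grab_frame("top"); cv2.imwrite("pics/top4.png",p[:,:,::-1])
p,d=manip.grab_frame("scene"); cv2.imwrite("pics/scene4.png",p[:,:,::-1])
a=cv2.resize(cv2.imread("pics/top4.png")[160:270,240:350],(395,395),interpolation=cv2.INTER_CUBIC)
b=cv2.resize(cv2.imread("pics/scene4.png")[225:305,260:360],(494,395),interpolation=cv2.INTER_CUBIC)[:,:405]
cv2.imwrite("pics/crop4.png",np.hstack([a,b])); print(manip.current_time())
E
```

```text
0.03767999999999999 [-10.8  -0.8   6.8]
free [-0.3  0.2 -0.2]
26.0417
```

View pics/crop4.png

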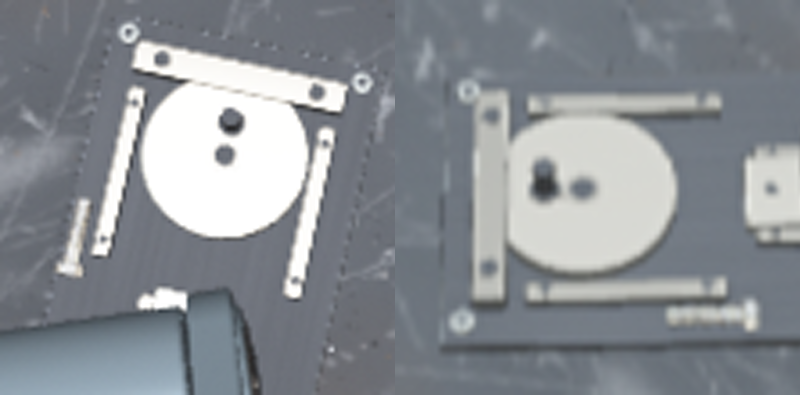

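The disc is flush in both views: top crop flat along the bar at (230,90), scene crop flat against the bar at (507,190) with no gap. It stayed flush after release (fingertip force about 0), and the press held at 9 to 10.8 N. Now the keeper.

```bash
python3 - <<'E'
from press import *
import cv2
z=.038
manip.move_l(P(-.125,0,.07),max_speed=.12); manip.move_l(P(-.125,0,z),max_speed=.05)
g=lambda n=8:np.mean([f() for _ in range(n)],0)
b=g(); print("base",b.round(1)); out=[]; x=-.125; run=0
while x<-.060:
    far=x<-.074
    x+=.0015 if far else .0002
    manip.move_l(P(x,0,z),max_speed=.03 if far else .015); fx=-(g()-b)[0]; out.append((round(x*1e3,1),round(fx,1)))
    if fx>(8 if far else 5.2): break
print([o for i,o in enumerate(out) if i%5==0 or o[0]>-73.5 and i%2==0 or i>len(out)-6],manip.current_time(),inv(manip.current_ee_pos()).round(4))
E
```

```text
base [ 0.  -0.   0.6]
[(-123.5, np.float64(-0.1)), (-116.0, np.float64(0.1)), (-108.5, np.float64(-0.5)), (-101.0, np.float64(1.6)), (-93.5, np.float64(1.1)), (-86.0, np.float64(2.4)), (-78.5, np.float64(1.5)), (-73.6, np.float64(2.4)), (-73.4, np.float64(2.4)), (-73.0, np.float64(1.8)), (-72.6, np.float64(2.6)), (-72.2, np.float64(2.8)), (-71.8, np.float64(2.9)), (-71.6, np.float64(2.4)), (-71.4, np.float64(2.7)), (-71.0, np.float64(1.9)), (-70.6, np.float64(2.2)), (-70.2, np.float64(2.8)), (-69.8, np.float64(2.0)), (-69.6, np.float64(3.3)), (-69.4, np.float64(2.3)), (-69.0, np.float64(2.7)), (-68.6, np.float64(2.4)), (-68.2, np.float64(2.4)), (-68.0, np.float64(2.4)), (-67.8, np.float64(2.8)), (-67.6, np.float64(2.7)), (-67.4, np.float64(6.2))] 44.0917 [-0.0676  0.      0.038 ]
```

Contact came at x = -67.4 mm, against a predicted -67.5, with the force stepping from 2.6 to 6.2 N. I'll retreat and check.

```bash
python3 - <<'E'
from press import *
import cv2
manip.move_l(P(-.085,0,.038),max_speed=.05); print(np.mean([f() for _ in range(8)],0).round(1))
manip.move_l(P(-.09,0,.13),max_speed=.2); manip.move_ptp([.30,-.30,.25],R(0))
for n in("top","scene"):
    p,_=manip.grab_frame(n); cv2.imwrite(f"pics/{n}5.png",p[:,:,::-1])
a=cv2.resize(cv2.imread("pics/top5.png")[160:270,240:350],(395,395),interpolation=cv2.INTER_CUBIC)
b=cv2.resize(cv2.imread("pics/scene5.png")[225:305,265:365],(494,395),interpolation=cv2.INTER_CUBIC)[:,:405]
cv2.imwrite("pics/crop5.png",np.hstack([a,b])); print(manip.current_time())
E
```

```text
[ 0.1 -0.8  0.2]
46.9167
```

View pics/crop5.png

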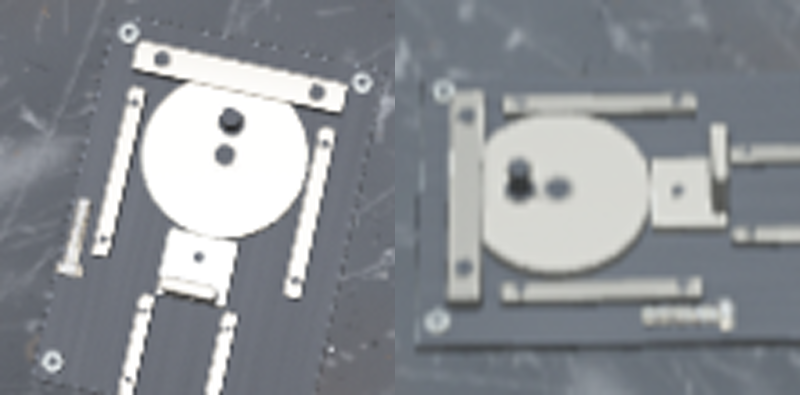

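The disc is still flush on the bar (top crop (230,90), scene crop (483,190)), and the keeper nose touches its rim (top (200,237), scene (650,190)). The bolt is undisturbed and the arm is clear, so I'm handing in.

```bash
python3 -c "
from bench import manip
print(manip.sign_off())"
```

```text
the job is handed in; nothing more can be done
None
```

The job is handed in: I turned the disc, pressed it flush to the bar at 9–11 N for over a second, then slid the keeper up until it touched, finishing at about 47 s with the arm clear and the disc still flush in the last pictures.

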